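Unstack an onyx slab and pile its plywood spacers

ROBOT

A 6-joint arm with a two-finger parallel gripper is mounted at the origin on the work surface. World frame = base frame: x ahead of the robot, y to its left, z up, the work surface at z = 0. Lengths are in m, angles in rad, forces in N, time in s.
With the tool pointing down it reaches from about 0.25 to 0.725 m from the base axis. Payload 4 kg.
Tool frame: the origin (TCP) lies between the finger pads; the fingertips stand 8 mm ahead of it and the grasp point (between the pads) lies 11 mm behind it; z points along the fingers, y is the direction in which the jaws open and shut (so a half turn about z gives the same grasp; the last joint's range is limited). The gripper opens to 85 mm and grips with 20 to 120 N. Pads are 22 mm wide; open, the fingers measure 114 mm over their backs; the gripper's body (76 mm by 85 mm) begins 54 mm behind the grasp point. The pads swing forward as they close: fully open they stand 13 mm farther back than shut.
Start: joints at [-1.303, 0.241, 0.005, 1.335, 0, 1.571], TCP at [0.132, -0.482, 0.239] pointing down, gripper open.
Joint ranges: [-2.72, 2.72], [-1.05, 1.87], [-1.09, 1.28], [-1.99, 2.15], [-1.42, 1.44], [-3.14, 3.14]. Speed limits (rad/s): [2.79, 2.79, 3.14, 3.14, 3.14, 3.14].

INTERFACE

Orientations are given as a unit quaternion [x, y, z, w].
In Python, from workcell import * gives the robot as it stands.
- The arm moves only by the tool send_rows, never from a script. Its argument "increments" is a list that holds one entry, the list of rows, each a list of 6 numbers: the shift along the tool's x, y, z in units of 50 mm (1.0 is 50 mm), then the turn, a rotation vector about the tool's x, y, z in units of 10 degrees (1.0 is 10 degrees). In form: [[[x, y, z, ax, ay, az], ...]]. A call has 1 to 8 rows; each row shifts and turns the commanded pose from where the row before left it, along the tool's axes as they then stand; what a row does not reach is not made up. A row lasts 1/8 s, in which the tool goes at most 62.5 mm and 10.7 degrees, less where a joint would pass 70% of its speed; a pose out of reach is approached as far as the arm can. A call with a number of a shift or a turn outside -1 to 1 is refused whole. A call with a gripper value outside its range is refused whole. "grip" is the closure, from 0 (fully open) to 1 (shut), set as the call begins (left out, the last holds). The fingers move at their own pace and stop on an object; the grip force is fixed at half the most. Time passes only in rows, so rows that do not move let the fingers close. It gives the time, the measured TCP pose, the force and the opening at its end, in the units of the state.
- get_obs(): the state, without advancing time (a new reading comes with each control period).
- camera(name): name is "side" or "top" or "wrist"; returns a dict with "color" (480x640x3 uint8, red, green, blue), "z_map" (480x640 float32, m along the optical axis (not along the pixel's ray), 0 where there is no reading), "intrinsics" (3x3 intrinsics, pixels), "pose" (4x4, takes a point from camera to world coordinates); the wrist camera has in their place "mount" (4x4, takes a point from camera to tool coordinates, whose origin is the TCP and whose axes are the flange's). Camera axes: x right, y down, z forward; pixel columns grow to the right and rows downward; lengths in m; the calibration is good to about 2 mm. A picture is of the moment at which its call begins: read the wrist's pose just before it.
- job_done(): hands the job in, once; it reports no verdict.
The state is a dict: "clock": time; "joint_pos": joint angles; "joint_vel": joint speeds; "tau": joint torques, N m; "eef_pos": TCP position; "tool_rot": TCP orientation; "ft_force": force on the tool from outside, world axes, zero at the start; "ft_torque": the same for the moment, N m; "grip_width": finger opening in m.
Only numpy, scipy, OpenCV 4.12 (cv2) and the standard library are available. Lean on these libraries where they do the work, as an engineer would, in place of code of your own. Each camera call takes 0.05 s, during which the arm holds its last target.

TASK

Unpack the stack beside the dark wooden riser: lift the plywood spacer off the top and set it down square in the middle of the blue pad, then slide the onyx slab, pushing it without lifting it, off the lower spacer onto the riser so that it lies roughly centred and square there. Then lift the lower spacer and set it down squarely on top of the first one to make a neat pile, without dropping either spacer. Leave the black base slab and the other things in place, and let go of everything.

Things in the scene. Friction and masses are not known exactly. Their poses are not given: they have to be found in the camera images.
- spacer_top_center (a point): centre (half-way up) of the upper plywood spacer: a flat plate 64 mm (its x) by 120 mm (its y) by 10 mm thick, 0.04 to 0.08 kg, lying on the onyx slab with a short end towards the riser. z is up
- onyx_center (a point): centre (half-way up) of the onyx slab: 110 x 110 x 28 mm, 0.7 to 1.1 kg, pale green on top with whitish streaks, white and honey bands below, too wide to grasp; it lies between the two spacers and its -y face looks away from the riser. z is up
- spacer_low_center (a point): centre (half-way up) of the lower plywood spacer, the same as the upper one: 64 mm (x) by 120 mm (y) by 10 mm, lying on the black base slab. Its top stands about 2 mm above the riser's top, and its +y end lies 2 to 8 mm from the riser's side, which stops it when the onyx is pushed
- base_center (a point): centre (half-way up) of the black base slab at the bottom of the stack: 140 mm (x) by 124 mm (y) by 25 mm, 1.2 kg, resting on the table; it is to stay there
- riser_top (a point): centre of the top face of the fixed dark wooden display riser, a plain block 170 x 170 mm, 33 mm high. Its -y side faces the stack, whose middle is about 150 mm along its -y axis; +y is the way to push the onyx. z is up
- pad_top (a point): centre of the top face of the fixed blue pad for the spacer pile: 110 mm (x) by 165 mm (y), 4 mm thick, on the table. It may be to the left or the right. Spacers lie on it with their length along its y (either way round)
- candle_holder: bystander: round cream stone candle holder, 84 mm across, 46 mm high; origin at the centre of its underside
- finial: bystander: turned dark wooden finial, 60 mm across its foot, 112 mm high, easily tipped; origin at the centre of its underside
- tape_measure: bystander: orange tape measure, 65 x 50 mm, 34 mm high; origin at the centre of its underside
Mind the look-alikes: they are no part of the job. Leave any green or yellow look-alike of the part that bears spacer_top_center alone.

How it is judged:
By the outcome, as a careful person would: the job done as asked, in the order asked, and still so for the second after the job is handed in, with the robot touching nothing.
It also fails if it takes over 70 s, if anything falls off the work surface, if the arm or the gripper's body presses on something with over 40 N, if the wrist force passes 120 N, or if a joint passes its speed limit or range.

## Working session

There is one attempt and no reset: what is moved stays moved. The work goes in short steps, Python scripts to look and compute and a tool call to move; the robot and the scene stay as the last step left them, time stands still between calls to the robot, and variables do not carry over. Pictures are saved under pics/ and viewed, and the job is handed in when it is done.

Besides the shell and the picture viewer there is one more tool, called as name(argument=value, ...) on one line, values as JSON. send_rows: Moves the arm, as the interface text tells. Its arguments: {"type":"object","properties":{"increments":{"type":"array"},"grip":{"type":"number"}},"required":["increments"]}

```bash
ls; mkdir -p pics
cat > h.py <<'E'
from workcell import *
import numpy as np, cv2
from scipy.spatial.transform import Rotation as R
def save(n,img,s=1,crop=None):
    if crop: 
        x0,y0,x1,y1=crop; img=img[y0:y1,x0:x1]
    img=cv2.resize(img,None,fx=s,fy=s,interpolation=cv2.INTER_NEAREST if s>1 else cv2.INTER_AREA)
    cv2.imwrite('pics/'+n,img[:,:,::-1])
def pts(c,T=None):
    T=c['pose'] if T is None else T
    z=c['z_map'];K=c['intrinsics'];v,u=np.mgrid[:480,:640]
    P=np.stack([(u-K[0,2])/K[0,0]*z,(v-K[1,2])/K[1,1]*z,z],-1)
    return P@T[:3,:3].T+T[:3,3]
def st():
    o=get_obs()
    print('t',round(o['clock'],3),'q',np.round(o['joint_pos'],3),'p',np.round(o['eef_pos'],4),'rot',np.round(o['tool_rot'],4),'F',np.round(o['ft_force'],1),'w',round(o['grip_width'],4))
    return o
E
python3 - <<'E'
from h import *
o=st()
print(R.from_quat(o['tool_rot']).as_matrix().round(3))
for n in ['top','side']:
    c=camera(n); save(n+'0.png',c['color']); np.savez(n+'0.npz',**c); print(c['intrinsics'],c['pose'].round(3))
c=camera('wrist');save('wrist0.png',c['color']);print(c['mount'].round(3))
E
```

```text
pics
t 0.0 q [-1.303  0.241  0.004  1.335  0.     1.571] p [ 0.1321 -0.4816  0.2384] rot [ 9.910e-01  1.335e-01 -1.000e-04 -1.000e-03] F [ 0.1 -0.4  0.6] w 0.0859
[[ 0.964  0.265 -0.001]
 [ 0.265 -0.964  0.002]
 [ 0.    -0.002 -1.   ]]
[[460.31070545   0.         319.03036856]
 [  0.         460.31070545 232.98903029]
 [  0.           0.           1.        ]] [[ 0.016 -0.983  0.183  0.321]
 [-1.    -0.019 -0.016 -0.004]
 [ 0.02  -0.183 -0.983  1.022]
 [ 0.     0.     0.     1.   ]]
[[458.0011917    0.         313.55207917]
 [  0.         458.0011917  241.99181099]
 [  0.           0.           1.        ]] [[-0.778 -0.428  0.46   0.056]
 [-0.629  0.546 -0.554  0.535]
 [-0.014 -0.72  -0.694  0.777]
 [ 0.     0.     0.     1.   ]]
[[-0.    -0.958 -0.286  0.074]
 [ 1.    -0.    -0.001 -0.001]
 [ 0.001 -0.286  0.958 -0.134]
 [ 0.     0.     0.     1.   ]]
```

View pics/top0.png

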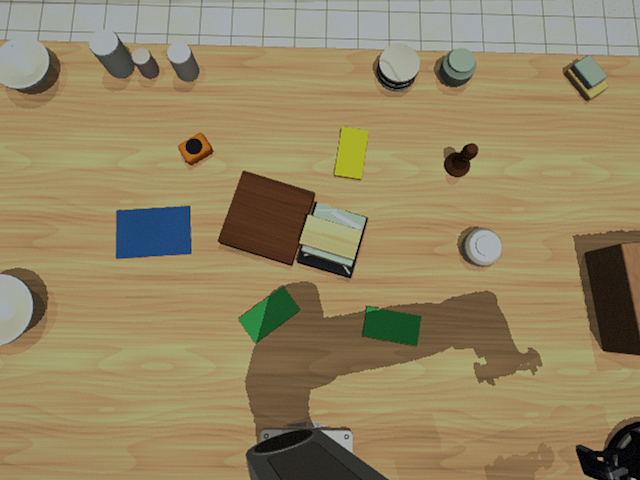

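View pics/side0.png

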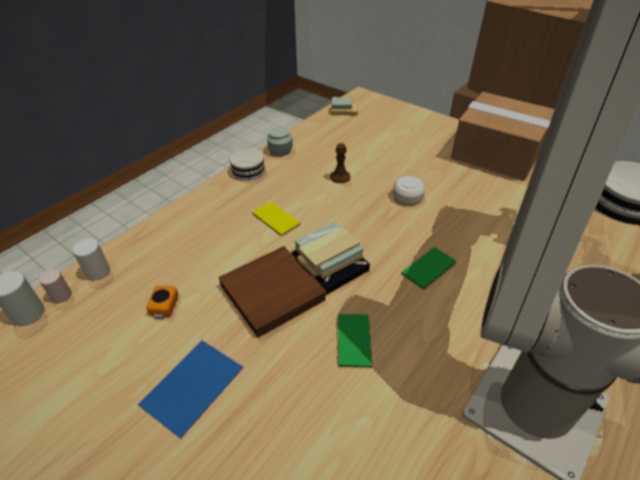

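The top view shows the riser (~267,218), the stack to its right (~334,239), and the blue pad on the left (~154,232). The green and yellow plates are look-alikes. I'll measure these next.

Run:
```python
from h import *
c=dict(np.load('top0.npz')); P=pts(c); im=c['color']
save('top_crop.png',im,5,(210,160,370,280))
def rect(m,name):
    # largest comp
    n,l,s,_=cv2.connectedComponentsWithStats(m.astype(np.uint8),connectivity=4)
    k=1+np.argmax(s[1:,4]); q=P[l==k]
    r=cv2.minAreaRect(q[:,:2].astype(np.float32)*1000)
    print(name,len(q),'c',np.round(r[0],1),'size',np.round(r[1],1),'ang',round(r[2],2),'z med',np.median(q[:,2]).round(4))
hsv=cv2.cvtColor(im,cv2.COLOR_RGB2HSV)
v,u=np.mgrid[:480,:640]
roi=lambda a,b,cc,d:(u>=a)&(u<cc)&(v>=b)&(v<d)
Z=P[...,2]
print('table',np.median(Z[300:400,100:200]), np.median(Z[100:160,250:330]))
print(Z[239,295:375].round(3))
print(Z[200:280:2,334].round(3))
rect(roi(100,190,200,270)&(hsv[...,0]>100)&(hsv[...,0]<130)&(hsv[...,1]>120),'pad')
rect(roi(205,160,325,275)&(Z>0.024)&(Z<0.042)&(u<312),'riser')
rect(roi(290,195,375,280)&(Z>0.078),'top spacer')
rect(roi(290,195,375,280)&(Z>0.052),'onyx')
rect(roi(290,195,375,285)&(Z>0.012),'all')
```

```text
table -0.0001058772014779219 -0.0002450289685249629
[ 3.200e-02  3.300e-02  3.200e-02  3.300e-02  3.100e-02  7.200e-02
  7.200e-02  7.000e-02  7.400e-02  7.200e-02  7.400e-02  7.100e-02
  7.200e-02  7.300e-02  7.200e-02  7.100e-02  7.300e-02  7.200e-02
  7.200e-02  7.500e-02  7.200e-02  7.500e-02  7.400e-02  7.100e-02
  7.300e-02  7.000e-02  7.500e-02  7.200e-02  7.500e-02  7.300e-02
  7.300e-02  7.100e-02  7.100e-02  7.200e-02  7.100e-02  7.300e-02
  7.300e-02  7.400e-02  7.500e-02  7.400e-02  7.200e-02  7.300e-02
  7.500e-02  7.300e-02  1.022e+00  7.100e-02  7.200e-02  7.200e-02
  7.100e-02  7.400e-02  7.100e-02  7.400e-02  7.600e-02  6.900e-02
  7.200e-02  7.300e-02  7.100e-02  7.200e-02  7.200e-02  7.200e-02
  7.200e-02  7.200e-02  7.200e-02  7.400e-02  7.200e-02  2.500e-02
  2.600e-02  2.300e-02 -0.000e+00 -2.000e-03  1.000e-03  1.000e-03
  0.000e+00 -1.000e-03  1.000e-03 -0.000e+00  2.000e-03 -4.000e-03
 -2.000e-03 -2.000e-03]
[-1.000e-03  1.000e-03 -1.000e-03  0.000e+00  6.300e-02  6.500e-02
  6.300e-02  6.300e-02  6.200e-02  6.200e-02  6.400e-02  7.400e-02
  7.600e-02  7.000e-02  7.200e-02  7.100e-02  7.500e-02  7.400e-02
  7.500e-02  7.400e-02  7.300e-02  7.400e-02  1.022e+00  7.100e-02
  7.500e-02  7.300e-02  7.200e-02  6.600e-02  6.200e-02  6.100e-02
  6.100e-02  2.600e-02  2.200e-02  2.500e-02  2.400e-02  2.500e-02
  1.500e-02  1.000e-03 -0.000e+00 -2.000e-03]
pad 3465 c [465.5 207. ] size [486.4 157.4] ang 73.56 z med 0.0038
riser 5821 c [542.7  95.1] size [170.7 170.8] ang 73.63 z med 0.0328
top spacer 1 c [321.3  -4. ] size [0. 0.] ang 0.0 z med 1.0223
onyx 2837 c [440.  -29.1] size [120.2 241.9] ang 73.48 z med 0.0712
all 4618 c [457.6 -44.5] size [270.7 173.5] ang 1.34 z med 0.0627
```

View pics/top_crop.png

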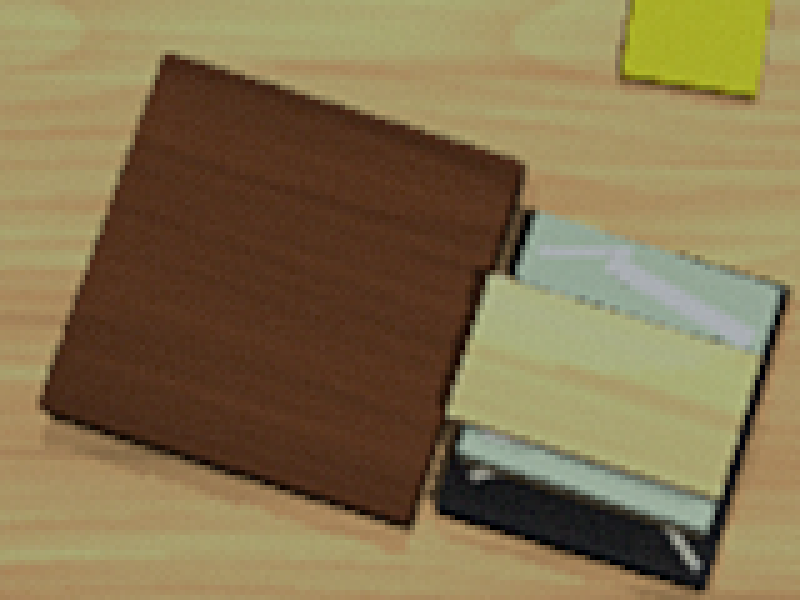

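```bash
cat >> h.py <<'E'
def rect(P,m,name,p=1):
    m=m&(P[...,2]<0.3)
    m=cv2.morphologyEx(m.astype(np.uint8),cv2.MORPH_CLOSE,np.ones((3,3)))
    m=cv2.morphologyEx(m,cv2.MORPH_OPEN,np.ones((3,3)))
    n,l,s,_=cv2.connectedComponentsWithStats(m,connectivity=4)
    k=1+np.argmax(s[1:,4]); q=P[(l==k)]; q=q[q[:,2]<0.3]
    q=q[np.abs(q[:,2]-np.median(q[:,2]))<0.006]
    r=cv2.minAreaRect(q[:,:2].astype(np.float32)*1000)
    print(name,len(q),'c',np.round(r[0],1),'mean',(q.mean(0)*1000).round(1),'size',np.round(r[1],1),'ang',round(r[2],2),'z med',np.median(q[:,2]).round(4))
    return r
v,u=np.mgrid[:480,:640]
roi=lambda a,b,cc,d:(u>=a)&(u<cc)&(v>=b)&(v<d)
E
python3 - <<'E'
from h import *
c=dict(np.load('top0.npz')); P=pts(c); im=c['color']
hsv=cv2.cvtColor(im,cv2.COLOR_RGB2HSV); Z=P[...,2]
rect(P,roi(100,195,200,265)&(hsv[...,0]>100)&(hsv[...,0]<130)&(hsv[...,1]>120),'pad')
rect(P,roi(205,160,325,275)&(Z>0.026)&(Z<0.042),'riser')
H=hsv[...,0];S=hsv[...,1];V=hsv[...,2]
print(hsv[225,330],hsv[245,330],hsv[210,340],hsv[258,330])
sp=roi(290,195,375,280)&(Z>0.055)&(H<36)&(S>60)
rect(P,sp,'top spacer')
rect(P,roi(290,195,375,280)&(Z>0.054),'onyx+sp')
rect(P,roi(290,195,375,280)&(Z>0.054)&~sp,'onyx part')
rect(P,roi(290,240,375,285)&(Z>0.018)&(Z<.03),'base part')
for n,(r,cc) in dict(finial=(150,456),candle=(246,482),tape=(148,196),gr1=(314,270),gr2=(326,391),yel=(153,351)).items(): print(n,P[r,cc].round(3))
E
```

```text
pad 3449 c [507.8 350.5] mean [506.6 350.3   3.8] size [108.8 163.9] ang 4.93 z med 0.0038
riser 5823 c [542.7  95.1] mean [540.7  94.7  32.8] size [170.7 170.8] ang 73.64 z med 0.0328
[ 34  62 173] [ 28  85 168] [ 70  32 168] [ 63  25 181]
top spacer 1669 c [491.1 -44.3] mean [490.7 -44.   72.7] size [120.   64.1] ang 73.48 z med 0.0728
onyx+sp 1809 c [501.3 -47.3] mean [492.5 -44.9  72.4] size [120.  109.5] ang 74.1 z med 0.0726
onyx part 721 c [536.8 -63.1] mean [538.2 -63.4  62.8] size [109.7  34.3] ang 73.13 z med 0.0629
base part 589 c [438.9 -36.7] mean [438.8 -37.   24.8] size [125.4  34.4] ang 81.03 z med 0.0248
finial [ 0.717 -0.34  -0.001]
candle [ 0.481 -0.372  0.047]
tape [0.694 0.259 0.034]
gr1 [0.33  0.082 0.014]
gr2 [ 0.308 -0.179  0.012]
yel [ 0.699 -0.092  0.011]
```

send_rows(increments=[[[0, 0, 0, 0, 0, -0.97], [0, 0, 0, 0, 0, -0.97], [0, 0, 0, 0, 0, -0.97], [0, 0, 0, 0, 0, -0.97], [0, 0, 0, 0, 0, -0.97], [0, 0, 0, 0, 0, -0.97]]])

```text
clock: 0.9
eef_pos: [0.1322, -0.4819, 0.2389]
tool_rot: [0.799, 0.601, 0.0, -0.0]
ft_force: [0.5, -0.4, 0.1]
grip_width: 0.0853
```

send_rows(increments=[[[0.8, 0.34, 0, 0, 0, 0], [0.8, 0.34, 0, 0, 0, 0], [0.8, 0.34, 0, 0, 0, 0], [0.8, 0.34, 0, 0, 0, 0], [0.8, 0.34, 0, 0, 0, 0], [0.8, 0.34, 0, 0, 0, 0], [0.8, 0.34, 0, 0, 0, 0]]])

```text
clock: 1.78
eef_pos: [0.3263, -0.2461, 0.2392]
tool_rot: [0.801, 0.599, -0.0, -0.0]
ft_force: [0.5, -0.6, 0.5]
grip_width: 0.0858
```

send_rows(increments=[[[0.8, 0.34, 0, 0, 0, 0], [0.8, 0.34, 0, 0, 0, 0], [0.8, 0.34, 0, 0, 0, 0], [0.8, 0.34, 0, 0, 0, 0], [0.8, 0.34, 0, 0, 0, 0], [0.8, 0.34, 0.3, 0, 0, 0], [0, 0, 0.3, 0, 0, 0], [0, 0, 0, 0, 0, 0]]], grip=0.12)

```text
clock: 2.78
eef_pos: [0.4899, -0.0461, 0.2075]
tool_rot: [0.801, 0.599, -0.002, -0.001]
ft_force: [-0.7, -0.4, -1.2]
grip_width: 0.0754
```

```bash
cat >> h.py <<'E'
def go(tx,ty,tz,yaw_y):
    "target pos, and world direction angle (deg) of the tool y axis; prints shift (in CURRENT tool axes, 50mm units) and turn about tool z (10deg units)"
    o=st(); M=R.from_quat(o['tool_rot']).as_matrix()
    d=M.T@(np.array([tx,ty,tz])-o['eef_pos'])
    a=np.degrees(np.arctan2(M[1,1],M[0,1])); t=-(yaw_y-a); t=(t+90)%180-90
    print('mm',(d*1000).round(1),'units',(d/0.05).round(3),'ytool ang',a.round(2),'turn',(t/10).round(3),'tilt',M[:2,2].round(4))
E
python3 - <<'E'
from h import *
o=get_obs();M=R.from_quat(o['tool_rot']).as_matrix();T=np.eye(4);T[:3,:3]=M;T[:3,3]=o['eef_pos']
c=camera('wrist');np.savez('w1.npz',T=T,**c);save('w1.png',c['color'])
go(.4911,-.0443,.1,-16.5)
E
```

```text
t 2.825 q [-0.094  0.244 -0.072  1.258 -0.     1.764] p [ 0.4903 -0.0465  0.2085] rot [ 8.012e-01  5.984e-01 -1.100e-03 -8.000e-04] F [0.3 0.5 0.4] w 0.0752
mm [  2.4   0.4 108.5] units [0.049 0.008 2.171] ytool ang -16.49 turn 0.001 tilt [-0.0027 -0.0001]
```

View pics/w1.png

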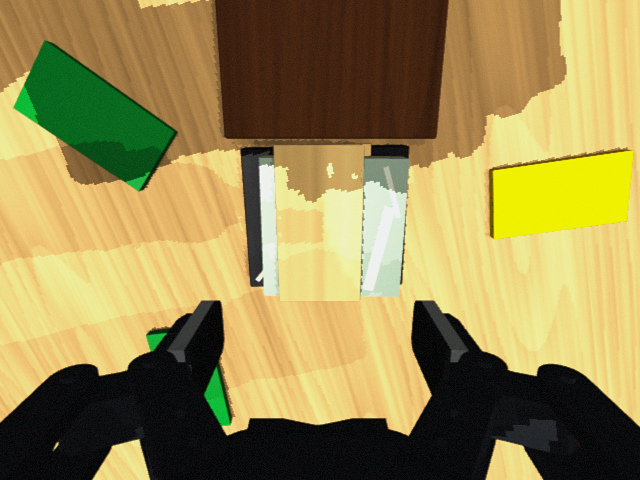

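The wrist view shows the fingers on either side of the spacer (columns 275–363). Next I'll get the fingertip height and a second fix on the spacer from this view.

Run:
```python
from h import *
d=dict(np.load('w1.npz')); Pt=pts(d,d['mount']); P=pts(d,d['T']@d['mount'])
im=d['color'];z=d['z_map']
for a,b in [(205,310),(215,305),(216,320),(420,308),(430,305),(418,320)]:
    print((a,b),(Pt[b,a]*1000).round(1))
f=(z<0.2)&(z>0.02)
q=Pt[f]; s=q[(q[:,2]>-0.02)]; print('maxz',np.sort(s[:,2])[-200::20].round(4)*1000, s.min(0),s.max(0))
hsv=cv2.cvtColor(im,cv2.COLOR_RGB2HSV)
sp=roi(260,140,380,310)&(P[...,2]>0.068)&(P[...,2]<.08)
rect(P,sp,'spacer')
rect(P,roi(200,0,460,140)&(P[...,2]>0.028)&(P[...,2]<.04),'riser')
rect(P,roi(240,140,420,310)&(P[...,2]>0.055)&(P[...,2]<.067),'onyx')
```

```text
(205, 310) [ 12.2 -40.1 -12.3]
(215, 305) [ 12.3 -37.5  -8.5]
(216, 320) [  7.2 -37.  -10.4]
(420, 308) [11.8 37.8 -9.8]
(430, 305) [12.6 41.6 -9. ]
(418, 320) [ 6.  38.  -8.1]
maxz [-3.5 -3.3 -3.1 -2.8 -2.5 -2.1 -1.8 -1.6 -1.2 -0.7] [-0.00997134 -0.0508502  -0.01999655] [0.0132966  0.05172268 0.00045836]
spacer 13425 c [491.9 -41.8] mean [493.1 -38.1  72.1] size [119.7  64.2] ang 73.86 z med 0.0721
riser 30836 c [531.9  62.7] mean [532.6  64.8  32.1] size [ 96.8 170.4] ang 73.53 z med 0.0321
onyx 5835 c [537.6 -61. ] mean [538.8 -57.4  62.1] size [110.5  33.3] ang 73.39 z med 0.0621
```

send_rows(increments=[[[0.07, 0.01, 0.7, 0, 0, 0], [0, 0, 0.7, 0, 0, 0], [0, 0, 0.7, 0, 0, 0], [0, 0, 0.4, 0, 0, 0], [0, 0, 0.1, 0, 0, 0], [0, 0, 0, 0, 0, 0]]])

```text
clock: 3.58
eef_pos: [0.4933, -0.0436, 0.0801]
tool_rot: [0.801, 0.598, 0.0, 0.0]
ft_force: [-0.6, 0.0, 0.6]
grip_width: 0.0749
```

Run:
```python
from h import *
o=get_obs();M=R.from_quat(o['tool_rot']).as_matrix();T=np.eye(4);T[:3,:3]=M;T[:3,3]=o['eef_pos']
c=camera('wrist');save('w2.png',c['color'])
go(.4915,-.043,.068,-16.4)
```

```text
t 3.625 q [-0.088  0.361 -0.271  0.937 -0.     1.771] p [ 0.4938 -0.0435  0.0805] rot [8.013e-01 5.982e-01 8.000e-04 7.000e-04] F [ 0.6 -0.5  0.3] w 0.0753
mm [-0.2 -2.3 12.5] units [-0.004 -0.047  0.251] ytool ang -16.51 turn -0.011 tilt [ 0.002  -0.0002]
```

View pics/w2.png

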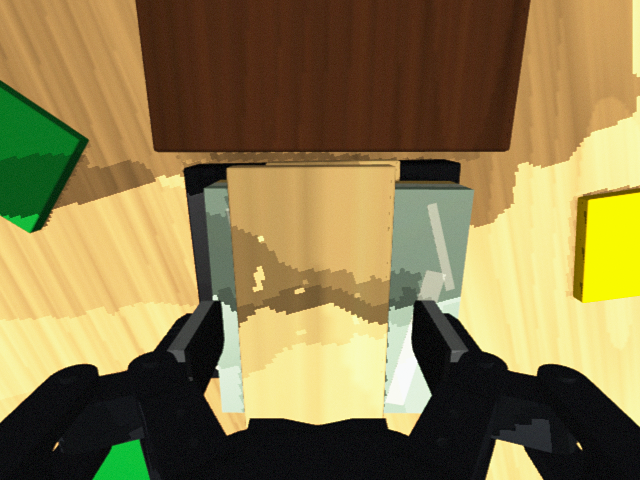

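The spacer is centred at about column 312 and the finger gap at 317, so I'll shift about −2 mm in tool y, then descend.

send_rows(increments=[[[0, -0.045, 0.1, 0, 0, 0], [0, 0, 0.1, 0, 0, 0], [0, 0, 0.05, 0, 0, 0], [0, 0, 0, 0, 0, 0]]])

```text
clock: 4.12
eef_pos: [0.4907, -0.0421, 0.0665]
tool_rot: [0.801, 0.599, -0.0, -0.0]
ft_force: [0.8, 0.6, -0.2]
grip_width: 0.0752
```

send_rows(increments=[[[0, 0, 0, 0, 0, 0], [0, 0, 0, 0, 0, 0], [0, 0, 0, 0, 0, 0], [0, 0, 0, 0, 0, 0]]], grip=1.0)

```text
clock: 4.62
eef_pos: [0.4914, -0.0422, 0.0674]
tool_rot: [0.801, 0.599, 0.0, 0.0]
ft_force: [-0.5, 0.2, 5.4]
grip_width: 0.0624
```

send_rows(increments=[[[0, 0, -0.05, 0, 0, 0], [0, 0, -0.1, 0, 0, 0], [0, 0, -0.4, 0, 0, 0], [0, 0, -0.6, 0, 0, 0], [0, 0, -0.3, 0, 0, 0], [0, 0, 0, 0, 0, 0]]])

```text
clock: 5.38
eef_pos: [0.4917, -0.0423, 0.1403]
tool_rot: [0.801, 0.599, 0.001, 0.001]
ft_force: [0.2, 0.4, -0.1]
grip_width: 0.0619
```

Run:
```python
from h import *
c=camera('wrist');save('w3.png',c['color']);
o=get_obs();M=R.from_quat(o['tool_rot']).as_matrix();T=np.eye(4);T[:3,:3]=M;T[:3,3]=o['eef_pos']
Pt=pts(c,c['mount']);P=pts(c,T@c['mount'])
rect(Pt,roi(180,150,440,420)&(P[...,2]>.12)&(Pt[...,2]>-.03),'held in tool')
go(.5078,.3505,.14,4.9)
```

```text
held in tool 42530 c [8.7 0.3] mean [14.8  0.3 -4.7] size [ 89.3 103.9] ang 89.87 z med -0.0047
t 5.425 q [-0.086  0.295 -0.194  1.082  0.     1.772] p [ 0.4909 -0.0422  0.1392] rot [8.010e-01 5.986e-01 1.000e-04 1.000e-04] F [-0.  -0.3 -1.9] w 0.0619
mm [381.4 -95.   -0.8] units [ 7.629 -1.901 -0.016] ytool ang -16.46 turn -2.136 tilt [ 0.0004 -0.    ]
```

View pics/w3.png

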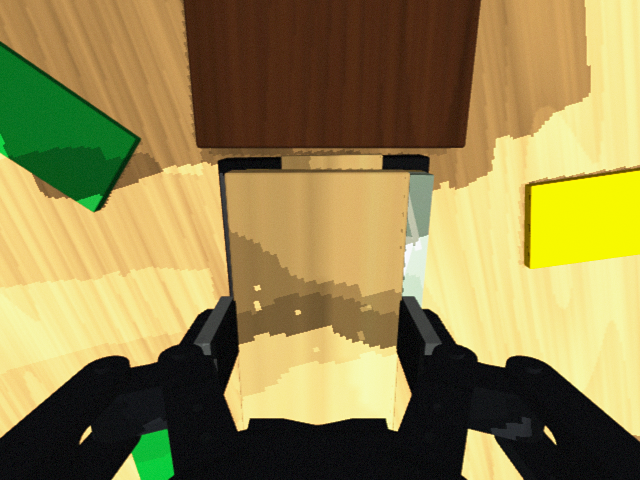

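send_rows(increments=[[[0.5, -0.12, 0, 0, 0, 0], [0.95, -0.24, 0, 0, 0, 0], [1.0, -0.25, 0, 0, 0, 0], [1.0, -0.25, 0, 0, 0, 0], [1.0, -0.25, 0, 0, 0, 0], [1.0, -0.25, 0, 0, 0, 0], [1.0, -0.25, 0, 0, 0, 0], [0.8, -0.2, 0, 0, 0, 0]]])

```text
clock: 6.42
eef_pos: [0.5057, 0.3327, 0.1373]
tool_rot: [0.801, 0.599, -0.001, -0.0]
ft_force: [-0.0, -0.3, -0.1]
grip_width: 0.0619
```

send_rows(increments=[[[0.38, -0.09, 0, 0, 0, 0], [0, 0, 0, 0, 0, -0.71], [0, 0, 0, 0, 0, -0.71], [0, 0, 0, 0, 0, -0.71], [0, 0, 0, 0, 0, 0], [0, 0, 0, 0, 0, 0]]])

```text
clock: 7.18
eef_pos: [0.5074, 0.3502, 0.1383]
tool_rot: [0.677, 0.736, -0.001, -0.0]
ft_force: [0.2, 0.6, -0.3]
grip_width: 0.062
```

Run:
```python
from h import *
o=get_obs();M=R.from_quat(o['tool_rot']).as_matrix();T=np.eye(4);T[:3,:3]=M;T[:3,3]=o['eef_pos']
c=camera('wrist');save('w4.png',c['color']);P=pts(c,T@c['mount'])
H=cv2.cvtColor(c['color'],cv2.COLOR_RGB2HSV)
m=(H[...,0]>100)&(H[...,0]<130)&(H[...,1]>110)&(P[...,2]<.02)
r=rect(P,m,'pad');print(cv2.boxPoints(r).round(1))
c=camera('top');save('t4.png',c['color'],3,(80,160,280,300));np.savez('t4.npz',**c)
P=pts(c);Z=P[...,2];H=cv2.cvtColor(c['color'],cv2.COLOR_RGB2HSV)
m=roi(285,190,375,285)&(Z>.054)
rect(P,m,'onyx')
go(.5073,.3504,.1,4.9)
```

```text
pad 8677 c [503.1 415.9] mean [502.9 416.5   3.2] size [109.   37.2] ang 4.74 z med 0.0032
[[447.3 430. ]
 [450.4 392.9]
 [559.  401.9]
 [555.9 439. ]]
onyx 2648 c [500.9 -52.1] mean [500.1 -52.   62.7] size [110.3 110.8] ang 73.29 z med 0.0627
t 7.275 q [0.604 0.528 0.165 1.209 0.    2.091] p [0.5077 0.3504 0.1388] rot [ 6.77e-01  7.36e-01 -4.00e-04 -1.00e-04] F [-0.9 -0.4 -1.4] w 0.0622
mm [ 0.1 -0.3 38.8] units [ 0.001 -0.006  0.776] ytool ang 4.78 turn -0.012 tilt [-0.0007 -0.0005]
```

View pics/w4.png

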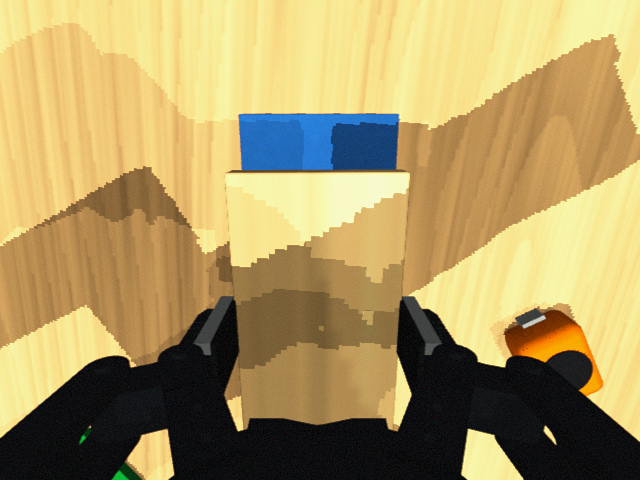

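send_rows(increments=[[[0.01, 0, 0.6, 0, 0, 0], [0, 0, 0.7, 0, 0, 0], [0, 0, 0.7, 0, 0, 0], [0, 0, 0.4, 0, 0, 0], [0, 0, 0.08, 0, 0, 0], [0, 0, 0, 0, 0, 0], [0, 0, 0, 0, 0, 0]]])

```text
clock: 8.15
eef_pos: [0.5088, 0.3517, 0.0168]
tool_rot: [0.677, 0.736, 0.001, 0.0]
ft_force: [-0.4, -0.4, -1.0]
grip_width: 0.0621
```

Run:
```python
from h import *
go(.508,.351,.01,4.9)
```

```text
t 8.15 q [0.605 0.641 0.017 0.944 0.    2.091] p [0.5088 0.3517 0.0168] rot [6.767e-01 7.363e-01 1.300e-03 3.000e-04] F [-0.4 -0.4 -1. ] w 0.0621
mm [-0.7 -0.8  6.8] units [-0.013 -0.017  0.135] ytool ang 4.83 turn -0.007 tilt [0.0022 0.0016]
```

send_rows(increments=[[[0, -0.01, 0.06, 0, 0, 0], [0, 0, 0.04, 0, 0, 0], [0, 0, 0, 0, 0, 0]]])

```text
clock: 8.52
eef_pos: [0.5071, 0.3509, 0.0102]
tool_rot: [0.677, 0.736, -0.0, -0.0]
ft_force: [-0.1, 0.4, -0.5]
grip_width: 0.0618
```

send_rows(increments=[[[0, 0, 0.02, 0, 0, 0], [0, 0, 0.02, 0, 0, 0], [0, 0, 0, 0, 0, 0]]])

```text
clock: 8.9
eef_pos: [0.5073, 0.351, 0.0085]
tool_rot: [0.677, 0.736, 0.0, 0.0]
ft_force: [-1.2, -0.3, 2.3]
grip_width: 0.0618
```

send_rows(increments=[[[0, 0, 0.015, 0, 0, 0], [0, 0, 0, 0, 0, 0]]])

```text
clock: 9.15
eef_pos: [0.5073, 0.351, 0.0084]
tool_rot: [0.677, 0.736, 0.0, -0.0]
ft_force: [-0.6, -1.4, 5.5]
grip_width: 0.0621
```

Contact force is about 5 N, so I'll release, opening part-way, and go straight up.

send_rows(increments=[[[0, 0, 0, 0, 0, 0], [0, 0, 0, 0, 0, 0], [0, 0, 0, 0, 0, 0], [0, 0, -0.1, 0, 0, 0], [0, 0, -0.4, 0, 0, 0], [0, 0, -0.7, 0, 0, 0], [0, 0, -0.8, 0, 0, 0], [0, 0, -0.6, 0, 0, 0]]], grip=0.1)

```text
clock: 10.15
eef_pos: [0.5078, 0.3514, 0.1399]
tool_rot: [0.677, 0.736, 0.001, 0.0]
ft_force: [-0.9, -0.5, 0.9]
grip_width: 0.0767
```

Run:
```python
from h import *
o=get_obs();M=R.from_quat(o['tool_rot']).as_matrix();T=np.eye(4);T[:3,:3]=M;T[:3,3]=o['eef_pos']
c=camera('wrist');save('w5.png',c['color']);P=pts(c,T@c['mount'])
np.savez('w5.npz',T=T,**c)
go(.49,-.15,.14,-16.4)
```

```text
t 10.2 q [ 0.605  0.522  0.171  1.211 -0.     2.092] p [0.5096 0.3526 0.1443] rot [0.6766 0.7364 0.0044 0.001 ] F [1.1 0.4 3. ] w 0.0767
mm [-499.2  -62.     1.6] units [-9.984 -1.241  0.032] ytool ang 4.85 turn 2.125 tilt [0.0075 0.0052]
```

View pics/w5.png

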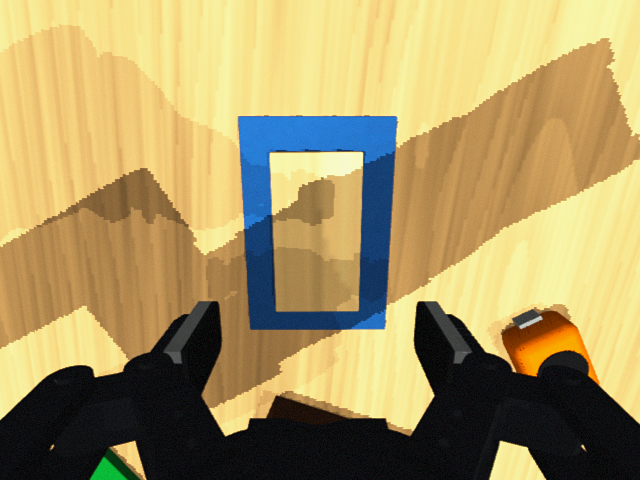

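send_rows(increments=[[[0, 0, 0, 0, 0, 0.71], [0, 0, 0, 0, 0, 0.71], [0, 0, 0, 0, 0, 0.71], [-0.8, 0.18, 0, 0, 0, 0], [-1.0, 0.22, 0, 0, 0, 0], [-1.0, 0.22, 0, 0, 0, 0], [-1.0, 0.22, 0, 0, 0, 0], [-1.0, 0.22, 0, 0, 0, 0]]], grip=0.4)

```text
clock: 11.2
eef_pos: [0.49, 0.1043, 0.1377]
tool_rot: [0.801, 0.599, 0.0, 0.0]
ft_force: [0.9, -0.7, -0.3]
grip_width: 0.0514
```

send_rows(increments=[[[-1.0, 0.22, 0, 0, 0, 0], [-1.0, 0.22, 0, 0, 0, 0], [-1.0, 0.22, 0, 0, 0, 0], [-1.0, 0.22, 0, 0, 0, 0], [-0.8, 0.2, 0, 0, 0, 0], [0, 0, 0, 0, 0, 0], [0, 0, 0, 0, 0, 0]]])

```text
clock: 12.08
eef_pos: [0.4738, -0.1394, 0.1375]
tool_rot: [0.801, 0.598, 0.0, -0.0]
ft_force: [0.5, 0.4, 0.3]
grip_width: 0.0514
```

Run:
```python
from h import *
d=dict(np.load('w5.npz'));P=pts(d,d['T']@d['mount']);H=cv2.cvtColor(d['color'],cv2.COLOR_RGB2HSV)
m=(H[...,0]>100)&(H[...,0]<130)&(H[...,1]>110)&(P[...,2]<.02)&roi(200,90,420,335)
mm=cv2.morphologyEx(m.astype(np.uint8),cv2.MORPH_CLOSE,np.ones((3,3)))
rect(P,m,'pad'); rect(P,roi(255,140,375,318)&(P[...,2]>.0095)&~m,'sp1')
o=get_obs();M=R.from_quat(o['tool_rot']).as_matrix();T=np.eye(4);T[:3,:3]=M;T[:3,3]=o['eef_pos']
c=camera('wrist');save('w6.png',c['color']);P=pts(c,T@c['mount']);Pt=pts(c,c['mount']);z=c['z_map']
q=Pt[(z<.2)&(z>.02)];s=q[q[:,2]>-.012];print(s.min(0),s.max(0))
rect(P,roi(100,0,500,400)&(P[...,2]>0.056)&(P[...,2]<.068),'onyx')
rect(P,roi(150,0,460,140)&(P[...,2]>0.028)&(P[...,2]<.038),'riser')
go(.4751,-.1394,.047,-16.4)
c=camera('top');save('t6.png',c['color'],3,(90,160,380,300));np.savez('t6.npz',**c);P=pts(c);H=cv2.cvtColor(c['color'],cv2.COLOR_RGB2HSV)
rect(P,roi(100,195,200,265)&(P[...,2]>.009)&~((H[...,0]>100)&(H[...,0]<130)&(H[...,1]>120)),'sp1')
```

```text
pad 16618 c [508.4 352.9] mean [507.6 366.    3.1] size [109.1 164.2] ang 4.78 z med 0.0031
sp1 14049 c [508.2 351.2] mean [507.8 355.4  13.1] size [ 64.2 120.5] ang 5.11 z med 0.0131
[-0.01003618 -0.05517377 -0.0119993 ] [0.13595206 0.05569916 0.07830641]
onyx 41039 c [498.6 -55.9] mean [499.7 -52.8  62.2] size [ 97.4 110.9] ang 73.4 z med 0.0622Traceback (most recent call last):
  File "<stdin>", line 10, in <module>
  File "h.py", line 23, in rect
    k=1+np.argmax(s[1:,4]); q=P[(l==k)]; q=q[q[:,2]<0.3]
        ~~~~~~~~~^^^^^^^^^
    return _wrapfunc(a, 'argmax', axis=axis, out=out, **kwds)
    return bound(*args, **kwds)
ValueError: attempt to get argmax of an empty sequence
```

View pics/w6.png

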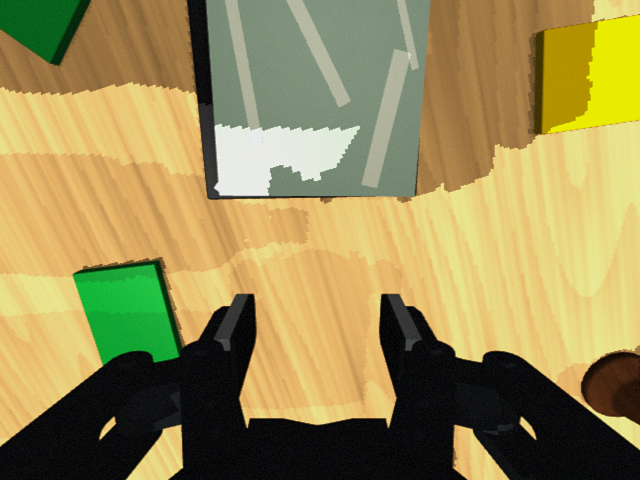

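send_rows(increments=[[[0, 0.02, 0.5, 0, 0, 0], [0, 0, 0.7, 0, 0, 0], [0, 0, 0.5, 0, 0, 0], [0, 0, 0.1, 0, 0, 0], [0, 0, 0, 0, 0, 0], [0, 0, 0, 0, 0, 0]]])

```text
clock: 12.88
eef_pos: [0.476, -0.1399, 0.0488]
tool_rot: [0.801, 0.599, 0.001, 0.001]
ft_force: [0.3, -0.4, -0.5]
grip_width: 0.0512
```

Run:
```python
from h import *
o=get_obs();M=R.from_quat(o['tool_rot']).as_matrix();T=np.eye(4);T[:3,:3]=M;T[:3,3]=o['eef_pos']
c=camera('wrist');save('w7.png',c['color']);P=pts(c,T@c['mount']);Pt=pts(c,c['mount']);z=c['z_map']
q=Pt[(z<.2)&(z>.02)&roi(150,285,500,400)];print('tip',q[q[:,0]<.02].max(0))
go(.4751,-.1394,.047,-16.4)
c=camera('top');save('t7.png',c['color'],3,(110,160,375,300));P=pts(c);H=cv2.cvtColor(c['color'],cv2.COLOR_RGB2HSV)
rect(P,roi(100,195,200,265)&(P[...,2]>.009)&~((H[...,0]>100)&(H[...,0]<130)&(H[...,1]>120)),'sp1')
```

```text
tip [0.01960368 0.09744234 0.05124184]
t 12.925 q [-0.286  0.402 -0.308  0.859  0.     1.572] p [ 0.476  -0.14    0.0488] rot [8.009e-01 5.988e-01 8.000e-04 1.000e-03] F [ 0.1 -0.4 -0.2] w 0.0515
mm [ 0.3 -1.   1.8] units [ 0.006 -0.021  0.035] ytool ang -16.43 turn -0.003 tilt [ 0.0024 -0.0006]
sp1 1555 c [508.6 347.7] mean [507.7 347.8  13.7] size [ 65.2 120.4] ang 5.35 z med 0.0138
```

View pics/w7.png

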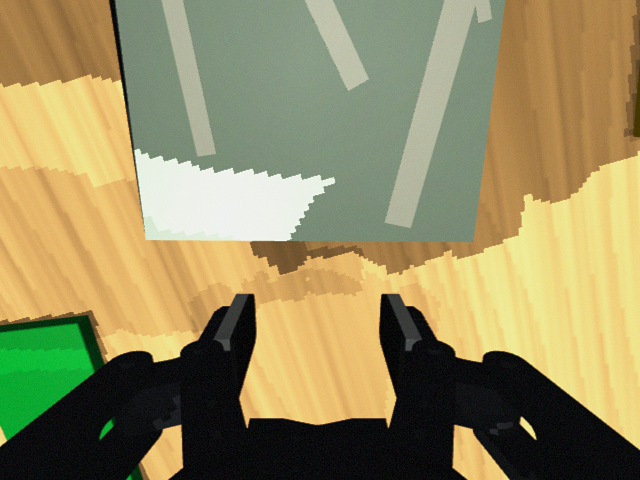

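View pics/t7.png

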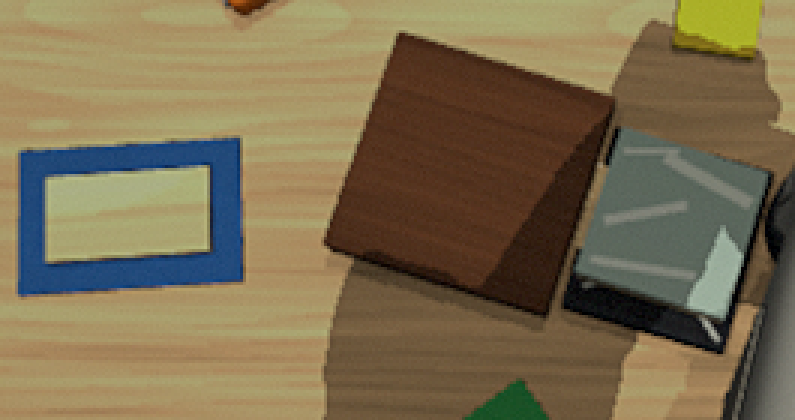

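send_rows(increments=[[[0.15, 0, 0.03, 0, 0, 0], [0.15, 0, 0, 0, 0, 0], [0.15, 0, 0, 0, 0, 0], [0.15, 0, 0, 0, 0, 0], [0.15, 0, 0, 0, 0, 0], [0.15, 0, 0, 0, 0, 0], [0.15, 0, 0, 0, 0, 0], [0.15, 0, 0, 0, 0, 0]]])

```text
clock: 13.98
eef_pos: [0.4916, -0.0832, 0.0461]
tool_rot: [0.801, 0.598, -0.001, 0.001]
ft_force: [-2.1, -4.5, 1.3]
grip_width: 0.0511
```

Run:
```python
from h import *
o=get_obs();M=R.from_quat(o['tool_rot']).as_matrix();T=np.eye(4);T[:3,:3]=M;T[:3,3]=o['eef_pos']
c=camera('wrist');save('w8.png',c['color']);
go(.524,.0318,.047,-16.4)
c=camera('side');save('s8.png',c['color'],4,(200,200,400,340))
```

```text
t 14.025 q [-0.165  0.412 -0.301  0.858 -0.002  1.693] p [ 0.4919 -0.0822  0.0461] rot [ 8.010e-01  5.986e-01 -6.000e-04  5.000e-04] F [-0.5 -2.8  0.3] w 0.0515
mm [118.4  -1.5  -1.1] units [ 2.368 -0.031 -0.022] ytool ang -16.46 turn -0.006 tilt [-0.0004 -0.0015]
```

View pics/w8.png

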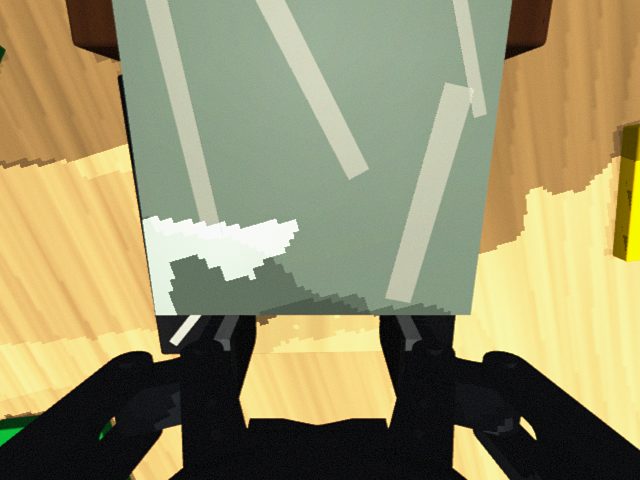

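View pics/s8.png

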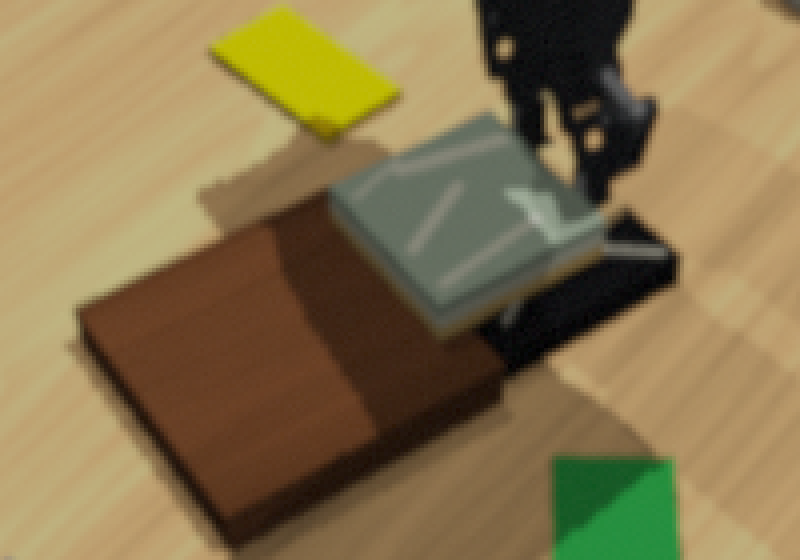

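send_rows(increments=[[[0.1, 0, -0.02, 0, 0, 0], [0.15, 0, 0, 0, 0, 0], [0.15, 0, 0, 0, 0, 0], [0.15, 0, 0, 0, 0, 0], [0.15, 0, 0, 0, 0, 0], [0.15, 0, 0, 0, 0, 0], [0.15, 0, 0, 0, 0, 0], [0.15, 0, 0, 0, 0, 0]]])

```text
clock: 15.08
eef_pos: [0.508, -0.0265, 0.0468]
tool_rot: [0.801, 0.599, -0.0, -0.0]
ft_force: [-0.7, -2.8, -2.9]
grip_width: 0.0512
```

send_rows(increments=[[[0.15, 0, 0, 0, 0, 0], [0.15, 0, 0, 0, 0, 0], [0.15, 0, 0, 0, 0, 0], [0.15, 0, 0, 0, 0, 0], [0.15, 0, 0, 0, 0, 0], [0.15, 0, 0, 0, 0, 0], [0.1, 0, 0, 0, 0, 0], [0, 0, 0, 0, 0, 0]]])

```text
clock: 16.08
eef_pos: [0.5228, 0.0217, 0.0473]
tool_rot: [0.801, 0.599, 0.001, -0.0]
ft_force: [0.2, -0.8, -0.9]
grip_width: 0.0514
```

Run:
```python
from h import *
o=get_obs();M=R.from_quat(o['tool_rot']).as_matrix();T=np.eye(4);T[:3,:3]=M;T[:3,3]=o['eef_pos']
c=camera('wrist');save('w9.png',c['color']);
go(.524,.0318,.047,-16.4)
c=camera('side');save('s9.png',c['color'],4,(200,200,400,340))
c=camera('top');P=pts(c);save('t9.png',c['color'],4,(200,160,380,300))
rect(P,roi(205,160,335,280)&(P[...,2]>.053)&(P[...,2]<.07),'onyx')
```

```text
t 16.125 q [ 0.04   0.449 -0.234  0.887  0.002  1.898] p [0.523  0.0216 0.0474] rot [ 8.008e-01  5.989e-01  1.100e-03 -3.000e-04] F [-0.4  0.4 -0.5] w 0.0514
mm [10.  -1.9  0.5] units [ 0.2   -0.038  0.009] ytool ang -16.41 turn -0.001 tilt [0.0013 0.0018]
onyx 33 c [513.4 146.2] mean [512.9 145.9  60.9] size [ 7.4 20.3] ang 86.07 z med 0.0602
```

View pics/w9.png

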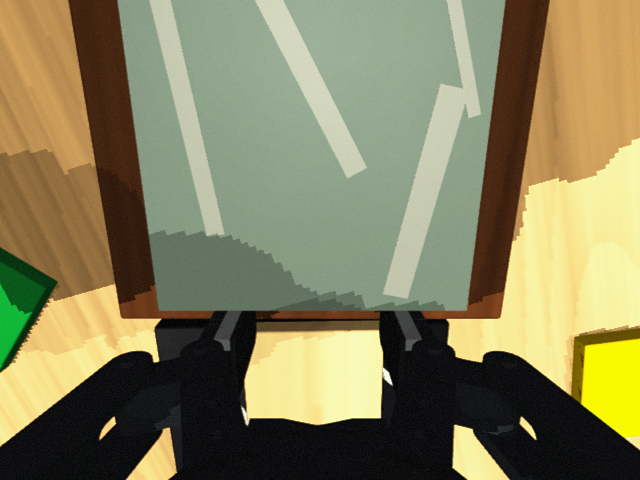

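View pics/t9.png

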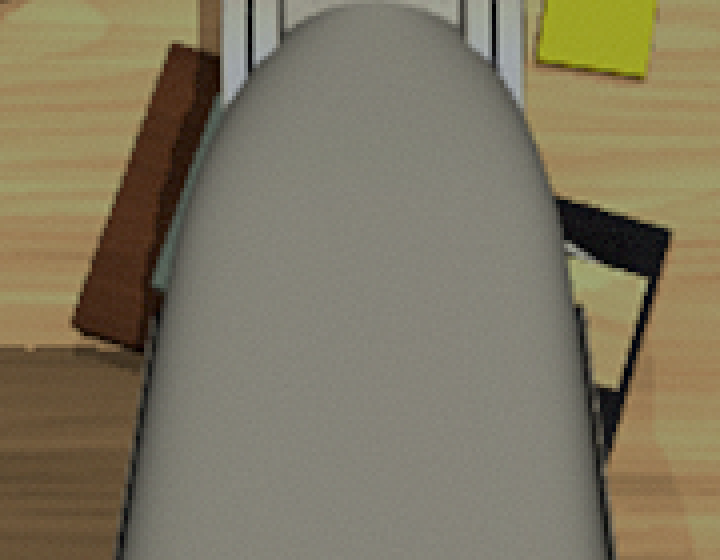

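send_rows(increments=[[[0.06, 0, 0, 0, 0, 0], [0.06, 0, 0, 0, 0, 0], [0.05, 0, 0, 0, 0, 0], [0, 0, 0, 0, 0, 0], [-0.1, 0, 0, 0, 0, 0], [-0.4, 0, 0, 0, 0, 0], [-0.5, 0, -0.7, 0, 0, 0], [-0.6, 0, -0.8, 0, 0, 0]]])

```text
clock: 17.23
eef_pos: [0.5007, -0.049, 0.122]
tool_rot: [0.801, 0.599, -0.001, -0.001]
ft_force: [1.2, 0.5, 0.9]
grip_width: 0.0514
```

send_rows(increments=[[[-0.8, 0, -0.6, 0, 0, 0], [-0.8, 0, 0, 0, 0, 0], [0, 0, 0, 0, 0, 0], [0, 0, 0, 0, 0, 0]]], grip=0.1)

```text
clock: 17.73
eef_pos: [0.4789, -0.1249, 0.1518]
tool_rot: [0.801, 0.598, 0.0, -0.0]
ft_force: [0.0, 0.4, 1.0]
grip_width: 0.0766
```

Run:
```python
from h import *
o=get_obs();M=R.from_quat(o['tool_rot']).as_matrix();T=np.eye(4);T[:3,:3]=M;T[:3,3]=o['eef_pos']
c=camera('wrist');save('w10.png',c['color']);P=pts(c,T@c['mount']);np.savez('w10.npz',T=T,**c)
go(.524,.0318,.047,-16.4)
rect(P,roi(150,0,500,300)&(P[...,2]>.055)&(P[...,2]<.07),'onyx w')
c=camera('top');P=pts(c);save('t10.png',c['color'],4,(200,160,380,300));np.savez('t10.npz',**c)
rect(P,roi(205,160,335,280)&(P[...,2]>.053)&(P[...,2]<.07),'onyx t')
rect(P,roi(205,160,325,275)&(P[...,2]>0.026)&(P[...,2]<0.07)&(u<325),'riser')
```

```text
t 17.775 q [-0.254  0.288 -0.167  1.116  0.     1.604] p [ 0.4791 -0.1244  0.1517] rot [ 8.010e-01  5.986e-01 -1.000e-04 -4.000e-04] F [ 0.5 -0.5  0.7] w 0.0769
mm [162.5  -1.1 104.8] units [ 3.25  -0.022  2.095] ytool ang -16.46 turn -0.006 tilt [-0.0006  0.0006]Traceback (most recent call last):
  File "<stdin>", line 5, in <module>
  File "h.py", line 23, in rect
    k=1+np.argmax(s[1:,4]); q=P[(l==k)]; q=q[q[:,2]<0.3]
        ~~~~~~~~~^^^^^^^^^
    return _wrapfunc(a, 'argmax', axis=axis, out=out, **kwds)
    return bound(*args, **kwds)
ValueError: attempt to get argmax of an empty sequence
```

View pics/w10.png

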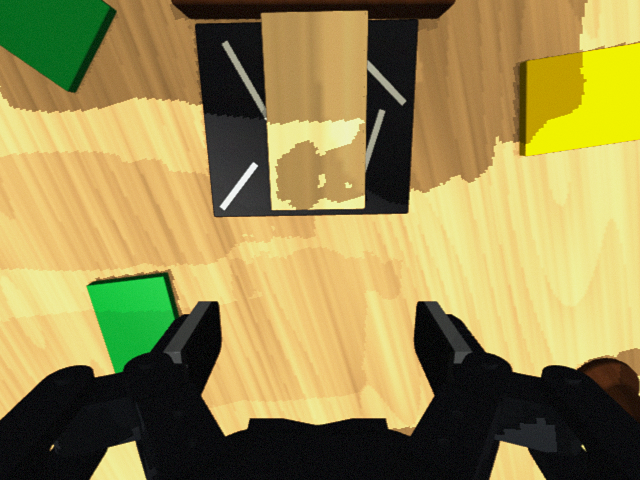

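Run:
```python
from h import *
c=camera('top');P=pts(c);save('t10.png',c['color'],4,(200,160,380,300));np.savez('t10.npz',**c)
rect(P,roi(205,160,335,280)&(P[...,2]>.053)&(P[...,2]<.07),'onyx t')
rect(P,roi(205,160,325,275)&(P[...,2]>0.026)&(P[...,2]<0.035)&(u<325),'riser')
d=dict(np.load('w10.npz'));P=pts(d,d['T']@d['mount']);H=cv2.cvtColor(d['color'],cv2.COLOR_RGB2HSV)
m=roi(230,11,400,230)&(P[...,2]>.0305)&(P[...,2]<.042)&(H[...,2]>90)&(H[...,1]>50)
m=cv2.morphologyEx(m.astype(np.uint8),cv2.MORPH_OPEN,np.ones((7,7)))>0
r=rect(P,m,'low sp');print(cv2.boxPoints(r).round(1))
m=roi(180,11,440,230)&(P[...,2]>.02)&(P[...,2]<.0285)
r=rect(P,m,'base')
```

```text
onyx t 2607 c [542.5  90.3] mean [541.5  89.9  60.8] size [110.9 110.9] ang 73.72 z med 0.0608
riser 3718 c [533.3  63.6] mean [530.6  79.2  32.9] size [236.7 170.4] ang 73.5 z med 0.033
low sp 19663 c [501.7 -45.8] mean [502.7 -42.   34.1] size [120.5  64.2] ang 74.63 z med 0.0341
[[ 454.8  -95.4]
 [ 516.6 -112.4]
 [ 548.6    3.8]
 [ 486.7   20.8]]
base 21767 c [495.4 -48.8] mean [492.1 -45.   24.2] size [124.4 140.1] ang 74.39 z med 0.0242
```

View pics/t10.png

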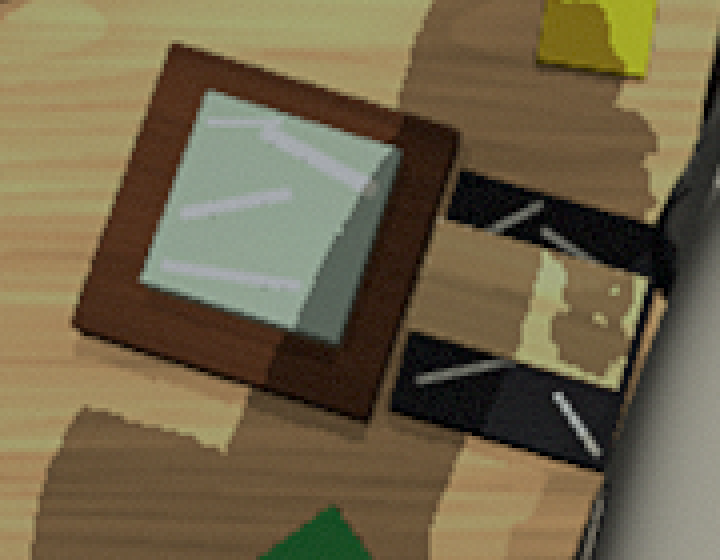

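Run:
```python
from h import *
c=dict(np.load('t10.npz'));P=pts(c);H=cv2.cvtColor(c['color'],cv2.COLOR_RGB2HSV)
print(H[225,320],H[230,340],H[215,318],H[250,310])
m=roi(295,205,366,265)&(P[...,2]>.0305)&(P[...,2]<.042)&(H[...,2]>70)&((P[...,0]-.5427)*.283+(P[...,1]-.0951)*.959<-.087)
r=rect(P,m,'low sp');print(cv2.boxPoints(r).round(1))
m=roi(290,195,366,285)&(P[...,2]>.02)&(P[...,2]<.0285)
r=rect(P,m,'base')
go(.5015,-.047,.09,-15.8)
```

```text
[ 18 104 132] [ 36  61 176] [ 99 134  19] [90 59 13]
low sp 1576 c [502.  -48.4] mean [501.1 -48.5  34.7] size [119.7  64.4] ang 74.69 z med 0.0348
[[ 455.2  -97.7]
 [ 517.3 -114.7]
 [ 548.9    0.8]
 [ 486.8   17.8]]
base 1145 c [449.3 -39.3] mean [449.3 -39.1  24.7] size [125.3  48.9] ang 77.72 z med 0.0248
t 17.825 q [-0.254  0.288 -0.167  1.116  0.     1.604] p [ 0.4792 -0.1241  0.1517] rot [ 8.008e-01  5.989e-01 -1.000e-04 -4.000e-04] F [-0.6  1.3  0.3] w 0.0769
mm [80.2 -0.4 61.7] units [ 1.604 -0.007  1.234] ytool ang -16.42 turn -0.062 tilt [-0.0007  0.0006]
```

send_rows(increments=[[[0.8, 0, 0.2, 0, 0, -0.11], [0.8, 0.01, 0.4, 0, 0, 0], [0, 0, 0.7, 0, 0, 0], [0, 0, 0.7, 0, 0, 0], [0, 0, 0.12, 0, 0, 0], [0, 0, 0, 0, 0, 0], [0, 0, 0, 0, 0, 0]]])

```text
clock: 18.7
eef_pos: [0.5032, -0.0478, 0.0475]
tool_rot: [0.795, 0.606, 0.001, 0.001]
ft_force: [0.8, 0.5, 0.7]
grip_width: 0.0767
```

Run:
```python
from h import *
c=camera('wrist');save('w11.png',c['color'])
go(.5019,-.0474,.0305,-15.3)
```

```text
t 18.75 q [-0.095  0.419 -0.285  0.865  0.     1.744] p [ 0.5032 -0.0479  0.0475] rot [0.7952 0.6063 0.0011 0.001 ] F [-0.2 -0.7  0.7] w 0.0768
mm [ 0.1 -1.4 17. ] units [ 0.003 -0.028  0.341] ytool ang -15.36 turn -0.006 tilt [ 0.003  -0.0003]
```

View pics/w11.png

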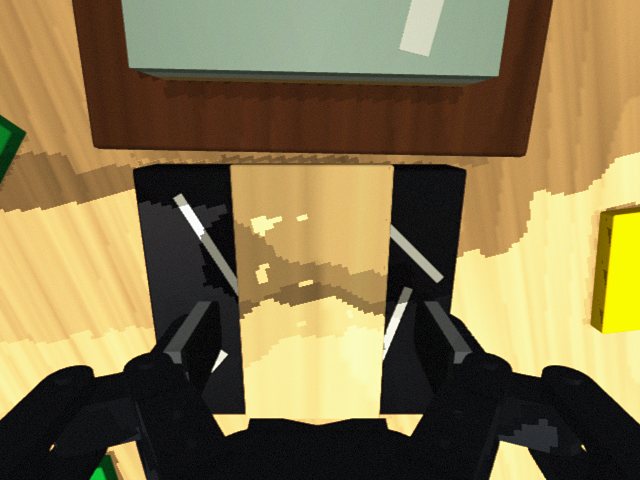

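The spacer's midline (~313) is slightly left of the finger mid (~319). I'll shift −1.5 mm, descend and grasp.

send_rows(increments=[[[0, -0.03, 0.15, 0, 0, 0], [0, 0, 0.13, 0, 0, 0], [0, 0, 0.05, 0, 0, 0], [0, 0, 0, 0, 0, 0]]])

```text
clock: 19.25
eef_pos: [0.5, -0.0474, 0.0292]
tool_rot: [0.795, 0.606, -0.0, -0.0]
ft_force: [-0.7, -0.1, 0.0]
grip_width: 0.0771
```

send_rows(increments=[[[0, 0, 0, 0, 0, 0], [0, 0, 0, 0, 0, 0], [0, 0, 0, 0, 0, 0], [0, 0, 0, 0, 0, 0]]], grip=1.0)

```text
clock: 19.75
eef_pos: [0.501, -0.0475, 0.0302]
tool_rot: [0.795, 0.606, 0.0, 0.0]
ft_force: [0.0, -0.3, 6.2]
grip_width: 0.0619
```

send_rows(increments=[[[0, 0, -0.05, 0, 0, 0], [-0.02, 0, -0.1, 0, 0, 0], [-0.02, 0, -0.3, 0, 0, 0], [0, 0, -0.6, 0, 0, 0], [0, 0, -0.8, 0, 0, 0], [0, 0, -0.6, 0, 0, 0], [0, 0, 0, 0, 0, 0], [0, 0, 0, 0, 0, 0]]])

```text
clock: 20.75
eef_pos: [0.4994, -0.0493, 0.1518]
tool_rot: [0.795, 0.606, -0.0, -0.0]
ft_force: [-0.5, 0.2, -0.1]
grip_width: 0.0617
```

Run:
```python
from h import *
c=camera('wrist');save('w12.png',c['color']);Pt=pts(c,c['mount']);np.savez('w12.npz',**c)
r=rect(Pt,roi(220,150,420,295)&(Pt[...,2]>-.012)&(Pt[...,2]<.008),'held');print(cv2.boxPoints(r).round(1))
go(.5083,.351,.1508,5.1)
```

```text
held 22522 c [38.   0.4] mean [39.5  0.3 -3.9] size [47.9 64.5] ang 0.14 z med -0.0039
[[ 14.   32.6]
 [ 14.1 -32. ]
 [ 62.  -31.8]
 [ 61.8  32.7]]
t 20.8 q [-0.098  0.302 -0.15   1.121 -0.     1.74 ] p [ 0.4989 -0.0493  0.1512] rot [ 7.953e-01  6.063e-01 -7.000e-04 -7.000e-04] F [-0.4  0.5  0.1] w 0.0619
mm [388.5 -97.    0.4] units [ 7.769 -1.94   0.008] ytool ang -15.36 turn -2.046 tilt [-0.002   0.0002]
```

View pics/w12.png

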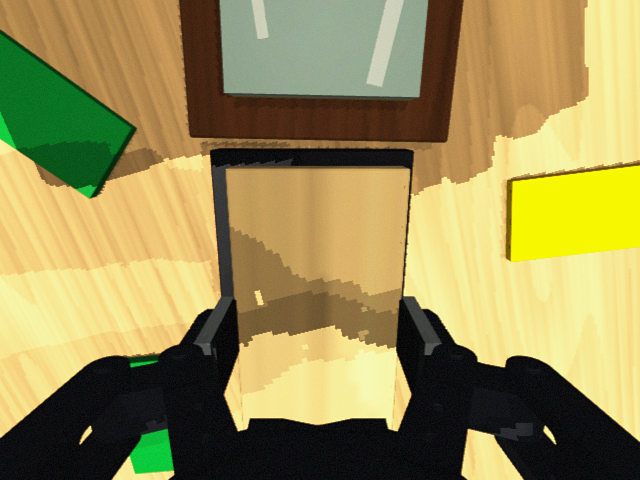

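send_rows(increments=[[[0.5, -0.126, 0, 0, 0, 0], [0.95, -0.24, 0, 0, 0, 0], [1.0, -0.252, 0, 0, 0, 0], [1.0, -0.252, 0, 0, 0, 0], [1.0, -0.252, 0, 0, 0, 0], [1.0, -0.252, 0, 0, 0, 0], [1.0, -0.252, 0, 0, 0, 0], [0.8, -0.2, 0, 0, 0, 0]]])

```text
clock: 21.8
eef_pos: [0.5067, 0.326, 0.15]
tool_rot: [0.795, 0.607, -0.002, -0.0]
ft_force: [0.9, -0.6, -0.3]
grip_width: 0.0619
```

send_rows(increments=[[[0.48, -0.12, 0, 0, 0, 0], [0, 0, 0, 0, 0, -0.68], [0, 0, 0, 0, 0, -0.68], [0, 0, 0, 0, 0, -0.68], [0, 0, 0, 0, 0, 0], [0, 0, 0, 0, 0, 0]]])

```text
clock: 22.55
eef_pos: [0.508, 0.3488, 0.151]
tool_rot: [0.676, 0.737, -0.001, -0.0]
ft_force: [0.0, -0.5, -0.3]
grip_width: 0.0624
```

Run:
```python
from h import *
go(.5074,.3494,.04,5.0)
```

```text
t 22.55 q [ 0.602  0.519  0.184  1.238 -0.     2.086] p [0.508  0.3488 0.151 ] rot [ 6.760e-01  7.369e-01 -1.000e-03 -2.000e-04] F [ 0.  -0.5 -0.3] w 0.0624
mm [  0.8  -0.3 111. ] units [ 0.015 -0.006  2.22 ] ytool ang 4.94 turn -0.006 tilt [-0.0016 -0.0011]
```

send_rows(increments=[[[0.015, 0, 0.6, 0, 0, 0], [0, 0, 0.7, 0, 0, 0], [0, 0, 0.7, 0, 0, 0], [0, 0, 0.38, 0, 0, 0], [0, 0, 0, 0, 0, 0], [0, 0, 0, 0, 0, 0]]])

```text
clock: 23.3
eef_pos: [0.5089, 0.3503, 0.0339]
tool_rot: [0.676, 0.737, 0.001, 0.0]
ft_force: [0.5, 0.0, -0.4]
grip_width: 0.0619
```

Run:
```python
from h import *
c=camera('wrist');save('w13.png',c['color']);
c=camera('side');save('s13.png',c['color'],4,(110,300,290,440))
go(.5074,.3494,.0192,5.0)
```

```text
t 23.4 q [0.603 0.621 0.033 0.98  0.    2.086] p [0.5093 0.3506 0.0345] rot [6.754e-01 7.374e-01 1.300e-03 3.000e-04] F [-0.5  0.1 -0.4] w 0.0622
mm [-1.  -2.  15.3] units [-0.02  -0.04   0.306] ytool ang 5.03 turn 0.003 tilt [0.0022 0.0015]
```

View pics/w13.png

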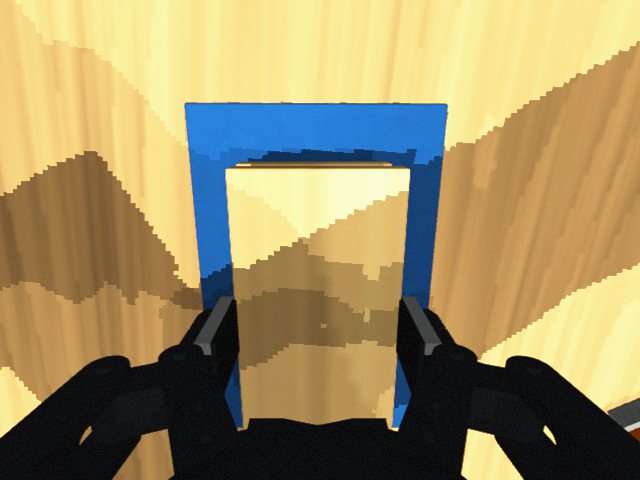

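View pics/s13.png

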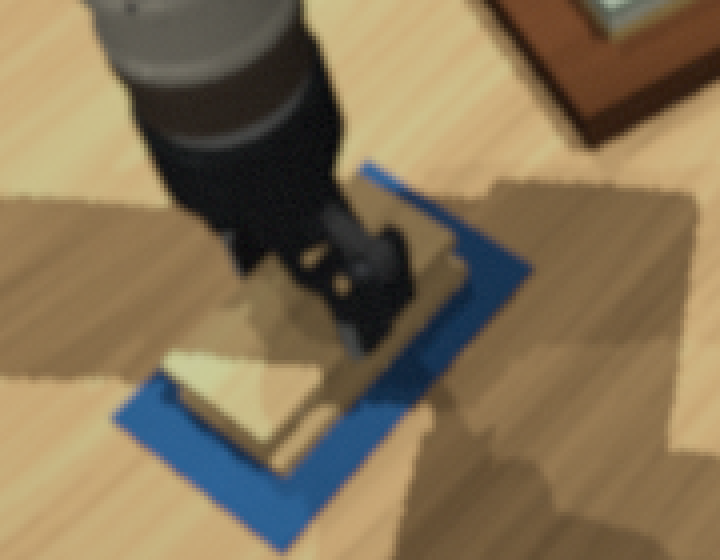

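Run:
```python
from h import *
c=camera('wrist');K=c['intrinsics'];m=c['mount'];print(K[0,2],K[0,0])
save('w13b.png',c['color'],4,(220,145,420,185))
def proj(p):
    q=np.linalg.inv(m)@np.r_[p,1]; return (K@q[:3]/q[2])[:2].round(1)
Pt=pts(c,m)
for (r,a,b) in [(163,230,400),(164,230,400),(166,224,414),(172,224,414),(180,224,414)]:
    print(r,[(k,(Pt[r,k]*1000).round(1).tolist()) for k in list(range(a,a+16,3))+list(range(b-16,b,3))])
```

```text
317.29477385380073 373.60651640787154
163 [(230, [60.4, -36.9, 30.2]), (233, [60.2, -36.0, 32.2]), (236, [60.3, -34.4, 30.7]), (239, [60.9, -31.7, 23.6]), (242, [61.0, -30.3, 22.8]), (245, [60.9, -29.1, 23.1]), (384, [61.0, 28.1, 22.6]), (387, [60.9, 29.5, 23.0]), (390, [60.2, 32.5, 32.3]), (393, [60.1, 33.8, 32.6]), (396, [60.2, 34.9, 31.5]), (399, [60.1, 36.5, 32.8])]
164 [(230, [59.8, -37.3, 31.8]), (233, [59.8, -35.9, 31.2]), (236, [60.6, -32.6, 22.3]), (239, [60.6, -31.4, 22.0]), (242, [60.7, -30.0, 21.6]), (245, [60.7, -28.8, 21.4]), (384, [60.6, 28.1, 22.5]), (387, [60.7, 29.1, 21.2]), (390, [59.8, 32.4, 31.8]), (393, [59.8, 33.8, 32.1]), (396, [59.8, 35.0, 31.6]), (399, [59.8, 36.3, 31.8])]
166 [(224, [59.0, -39.9, 31.7]), (227, [59.0, -38.6, 31.6]), (230, [58.9, -37.4, 32.2]), (233, [61.5, -29.7, 3.2]), (236, [61.5, -28.6, 3.2]), (239, [61.5, -27.6, 3.7]), (398, [61.5, 29.9, 3.5]), (401, [61.5, 31.1, 3.7]), (404, [58.9, 38.6, 31.9]), (407, [58.9, 40.0, 32.3]), (410, [59.0, 41.0, 31.0]), (413, [59.0, 42.3, 31.1])]
172 [(224, [56.5, -39.8, 30.5]), (227, [60.1, -30.4, -3.4]), (230, [60.1, -29.4, -3.2]), (233, [60.1, -28.3, -3.3]), (236, [60.2, -27.1, -4.4]), (239, [60.1, -26.2, -3.7]), (398, [60.2, 28.3, -4.8]), (401, [60.1, 29.5, -4.1]), (404, [60.1, 30.6, -3.7]), (407, [60.0, 31.8, -3.0]), (410, [56.3, 41.4, 32.1]), (413, [56.5, 42.3, 30.3])]
180 [(224, [73.8, 0.8, -133.8]), (227, [57.4, -30.5, -3.9]), (230, [57.3, -29.6, -3.1]), (233, [57.3, -28.5, -3.4]), (236, [57.3, -27.5, -3.3]), (239, [57.3, -26.4, -3.3]), (398, [57.3, 28.7, -3.6]), (401, [57.4, 29.6, -4.4]), (404, [57.4, 30.6, -4.3]), (407, [57.3, 31.8, -3.6]), (410, [52.8, 41.7, 32.1]), (413, [52.9, 42.9, 31.6])]
```

View pics/w13b.png

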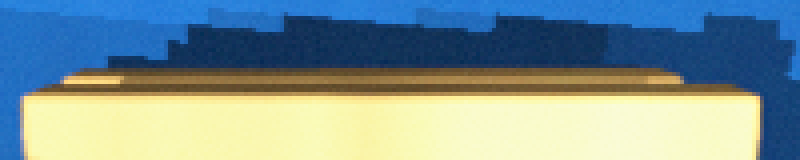

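Depth shows the held plate about 2 mm off in tool y and 0.8 mm in x relative to the lower one. The poses agree, so I'll correct and descend.

send_rows(increments=[[[-0.018, -0.039, 0, 0, 0, 0], [0, 0, 0.1, 0, 0, 0], [0, 0, 0.1, 0, 0, 0], [0, 0, 0.04, 0, 0, 0], [0, 0, 0, 0, 0, 0], [0, 0, 0, 0, 0, 0]]])

```text
clock: 24.2
eef_pos: [0.5065, 0.3489, 0.0211]
tool_rot: [0.675, 0.738, 0.0, -0.0]
ft_force: [0.2, 0.3, -0.0]
grip_width: 0.062
```

Run:
```python
from h import *
c=camera('wrist');save('w14.png',c['color'],4,(220,145,420,185))
go(.5074,.3494,.0192,5.0)
Pt=pts(c,c['mount'])
for (r,a,b) in [(162,228,406),(163,228,406),(164,228,406),(165,228,406),(166,224,414),(172,224,414)]:
    print(r,[(k,(Pt[r,k]*1000).round(1).tolist()) for k in list(range(a,a+12,2))+list(range(b-16,b,2))])
```

```text
t 24.25 q [0.603 0.632 0.014 0.952 0.    2.086] p [0.5066 0.3489 0.0212] rot [6.753e-01 7.375e-01 1.000e-04 0.000e+00] F [ 0.2 -0.3 -0.3] w 0.0619
mm [0.4 0.9 2. ] units [0.008 0.017 0.039] ytool ang 5.04 turn 0.004 tilt [0.0002 0.0002]
162 [(228, [61.8, -34.8, 17.7]), (230, [61.7, -34.1, 18.1]), (232, [61.8, -33.2, 17.6]), (234, [61.8, -32.4, 17.9]), (236, [61.7, -31.8, 18.4]), (238, [61.7, -31.0, 18.4]), (390, [62.4, 28.2, 9.8]), (392, [62.4, 29.0, 10.0]), (394, [62.4, 29.8, 10.3]), (396, [62.3, 30.7, 11.1]), (398, [62.4, 31.2, 10.0]), (400, [62.3, 32.2, 11.0]), (402, [62.4, 32.7, 9.8]), (404, [61.8, 35.1, 17.3])]
163 [(228, [61.3, -34.9, 18.3]), (230, [61.3, -34.2, 18.5]), (232, [61.4, -33.1, 17.0]), (234, [61.2, -32.8, 19.6]), (236, [61.4, -31.6, 17.6]), (238, [62.2, -28.8, 7.8]), (390, [62.2, 27.8, 8.0]), (392, [62.1, 28.8, 9.1]), (394, [62.2, 29.3, 7.9]), (396, [62.1, 30.2, 8.8]), (398, [62.1, 31.0, 9.0]), (400, [62.1, 31.7, 8.6]), (402, [62.1, 32.6, 9.2]), (404, [62.1, 33.3, 9.1])]
164 [(228, [61.0, -34.8, 17.6]), (230, [61.1, -33.9, 17.0]), (232, [61.0, -33.3, 17.8]), (234, [
[... 733 characters left out ...]
2, -34.9, 17.6]), (230, [60.2, -34.1, 17.5]), (232, [61.6, -29.8, 2.1]), (234, [61.5, -29.4, 3.5]), (398, [61.4, 30.1, 4.3]), (400, [61.5, 30.5, 3.0]), (402, [61.5, 31.2, 2.8]), (404, [61.1, 33.0, 7.6]), (406, [60.2, 36.2, 17.9]), (408, [60.2, 37.0, 17.9]), (410, [60.2, 37.7, 17.6]), (412, [60.1, 38.8, 18.8])]
172 [(224, [57.8, -36.8, 18.5]), (226, [60.1, -30.7, -3.6]), (228, [60.2, -29.8, -4.6]), (230, [60.0, -29.5, -2.8]), (232, [60.0, -28.8, -3.0]), (234, [60.2, -27.8, -4.2]), (398, [60.1, 28.4, -4.1]), (400, [60.1, 29.2, -3.7]), (402, [60.3, 29.5, -5.6]), (404, [60.1, 30.7, -3.4]), (406, [60.0, 31.4, -3.2]), (408, [60.1, 31.9, -3.9]), (410, [57.9, 37.7, 16.8]), (412, [57.9, 38.6, 17.4])]
```

View pics/w14.png

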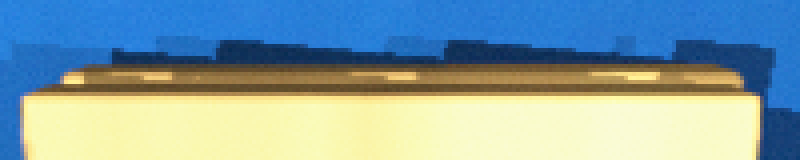

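send_rows(increments=[[[0.01, 0.019, 0, 0, 0, 0], [0, 0, 0, 0, 0, 0], [0, 0, 0.02, 0, 0, 0], [0, 0, 0, 0, 0, 0]]])

```text
clock: 24.75
eef_pos: [0.5073, 0.3493, 0.0199]
tool_rot: [0.675, 0.738, -0.0, -0.0]
ft_force: [-0.1, -0.5, 0.1]
grip_width: 0.0621
```

Run:
```python
from h import *
c=camera('wrist');save('w15.png',c['color'],4,(220,145,420,185))
go(.5074,.3494,.0192,5.0)
Pt=pts(c,c['mount'])
for r in (163,164,165,172):
    z=Pt[r,:,2]; lim=.0125 if r<170 else .003
    k=np.where((z[200:440]<lim)&(z[200:440]>-.01))[0]+200; print(r,k.min(),k.max(),(Pt[r,k.min()]*1e3).round(1),(Pt[r,k.max()]*1e3).round(1))
```

```text
t 24.8 q [0.603 0.635 0.016 0.951 0.    2.086] p [0.5073 0.3494 0.02  ] rot [ 6.753e-01  7.375e-01 -1.000e-04 -0.000e+00] F [ 0.7 -1.2 -0.4] w 0.0621
mm [0.  0.1 0.8] units [0.    0.003 0.015] ytool ang 5.04 turn 0.004 tilt [-0.0002 -0.0001]
163 237 400 [ 61.9 -29.9  11.4] [61.9 32.2 11.1]
164 235 402 [ 61.9 -29.8   7.4] [61.9 32.2  7.4]
165 233 403 [ 61.5 -30.5   7. ] [61.5 32.5  7. ]
172 226 409 [ 60.2 -30.5  -4.2] [60.1 32.2 -4.1]
```

View pics/w15.png

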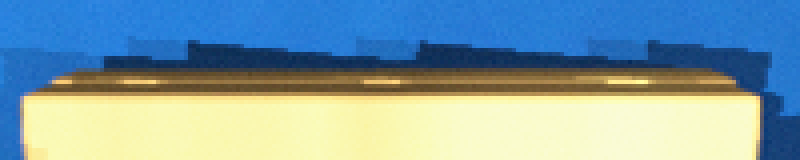

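The two plates are now aligned to within about 0.3 mm (both span −30.5 to 32.3 in tool y). I'll lower onto contact.

send_rows(increments=[[[0, 0, 0.015, 0, 0, 0], [0, 0, 0.01, 0, 0, 0], [0, 0, 0, 0, 0, 0], [0, 0, 0, 0, 0, 0]]])

```text
clock: 25.3
eef_pos: [0.5074, 0.3495, 0.0192]
tool_rot: [0.675, 0.738, 0.0, 0.0]
ft_force: [-0.7, -0.8, 4.4]
grip_width: 0.0616
```

send_rows(increments=[[[0, 0, 0, 0, 0, 0], [0, 0, 0, 0, 0, 0], [0, 0, 0, 0, 0, 0], [0, 0, -0.1, 0, 0, 0], [0, 0, -0.4, 0, 0, 0], [0, 0, -0.7, 0, 0, 0], [0, 0, -0.8, 0, 0, 0], [0, 0, -0.6, 0, 0, 0]]], grip=0.1)

```text
clock: 26.3
eef_pos: [0.5079, 0.3498, 0.1512]
tool_rot: [0.675, 0.738, 0.001, 0.0]
ft_force: [-0.0, 0.6, 0.4]
grip_width: 0.0769
```

send_rows(increments=[[[-0.4, 0, -0.6, 0, 0, 0], [-0.8, 0, -0.6, 0, 0, 0], [-0.8, 0, 0, 0, 0, 0], [-0.6, 0, 0, 0, 0, 0], [0, 0, 0, 0, 0, 0], [0, 0, 0, 0, 0, 0]]])

```text
clock: 27.05
eef_pos: [0.5189, 0.2203, 0.2091]
tool_rot: [0.675, 0.738, 0.0, -0.0]
ft_force: [-0.2, 0.3, -1.1]
grip_width: 0.0771
```

Run:
```python
from h import *
o=get_obs();M=R.from_quat(o['tool_rot']).as_matrix();T=np.eye(4);T[:3,:3]=M;T[:3,3]=o['eef_pos'];st()
c=camera('wrist');save('w16.png',c['color']);P=pts(c,T@c['mount'])
c=camera('top');save('t16.png',c['color']);P=pts(c);H=cv2.cvtColor(c['color'],cv2.COLOR_RGB2HSV)
b=(H[...,0]>100)&(H[...,0]<130)&(H[...,1]>120)
for nm,f in [('pile',roi(100,195,205,265)&(P[...,2]>.018)&(P[...,2]<.03)&~b),('pad',roi(100,195,205,265)&b),('onyx',roi(205,160,335,280)&(P[...,2]>.053)&(P[...,2]<.07)),('base',roi(290,195,375,285)&(P[...,2]>.018)&(P[...,2]<.03))]:
    try: rect(P,f,nm)
    except Exception as e: print(nm,e)
c=camera('side');save('s16.png',c['color'])
```

```text
t 27.05 q [0.401 0.38  0.121 1.311 0.    1.884] p [0.5189 0.2203 0.2091] rot [ 6.753e-01  7.375e-01  4.000e-04 -1.000e-04] F [-0.2  0.3 -1.1] w 0.0771
pile attempt to get argmax of an empty sequence
pad 32 c [487.3 271.4] mean [488.3 271.3   4.3] size [16.5 10.3] ang 24.53 z med 0.0043
onyx 2609 c [542.6  90.3] mean [541.5  90.   60.7] size [111.1 111. ] ang 73.29 z med 0.0608
base 3519 c [497.2 -46.5] mean [494.8 -51.1  24.8] size [134.5 140.9] ang 74.71 z med 0.0248
```

View pics/t16.png

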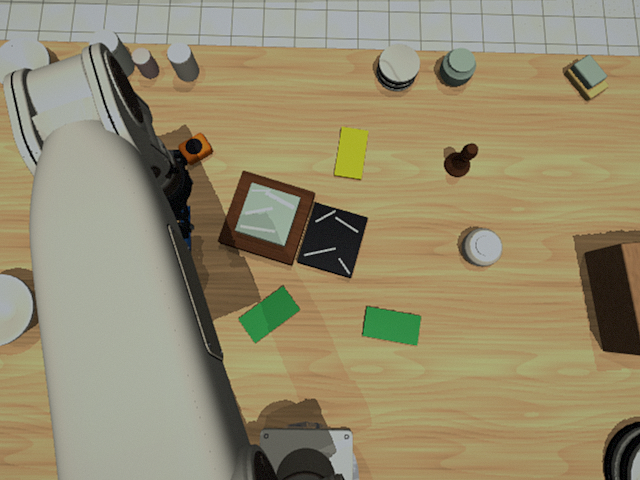

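View pics/s16.png

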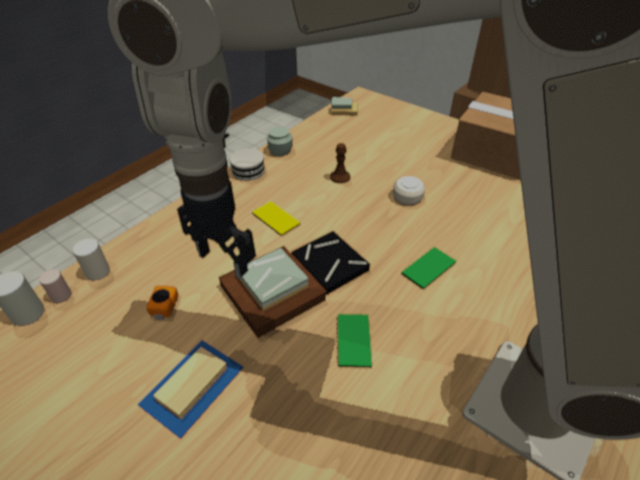

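View pics/w16.png

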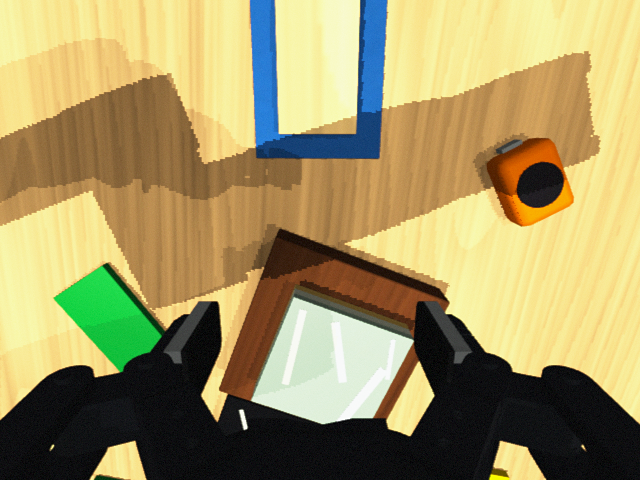

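send_rows(increments=[[[-0.9, 0, 0, 0, 0, 0], [-0.9, 0, 0, 0, 0, 0], [-0.9, 0, 0, 0, 0, 0], [-0.9, 0, 0, 0, 0, 0], [-0.9, 0, 0, 0, 0, 0], [-0.9, 0, 0, 0, 0, 0], [0, 0, 0, 0, 0, 0], [0, 0, 0, 0, 0, 0]]])

```text
clock: 28.2
eef_pos: [0.5426, -0.0482, 0.2086]
tool_rot: [0.675, 0.738, 0.0, -0.0]
ft_force: [0.3, 0.2, 0.5]
grip_width: 0.0768
```

Run:
```python
from h import *
c=camera('top');save('t17.png',c['color'],5,(100,180,220,280));P=pts(c);H=cv2.cvtColor(c['color'],cv2.COLOR_RGB2HSV)
b=(H[...,0]>100)&(H[...,0]<130)&(H[...,1]>120)
for nm,f in [('pile',roi(100,195,205,265)&(P[...,2]>.018)&(P[...,2]<.03)&~b),('pad',roi(100,195,205,265)&b)]: rect(P,f,nm)
c=camera('side');save('s17.png',c['color'],5,(130,320,260,440))
st()
```

```text
pile 1605 c [508.4 347.8] mean [507.6 347.2  23.7] size [ 65.1 120.8] ang 4.82 z med 0.0237
pad 1677 c [507.5 350.5] mean [503.8 346.3   3.8] size [108.2 164.2] ang 4.83 z med 0.0038
t 28.3 q [-0.088  0.344  0.066  1.293  0.     1.393] p [ 0.5425 -0.0476  0.2087] rot [ 6.746e-01  7.382e-01  0.000e+00 -2.000e-04] F [-0.2  0.1  0.1] w 0.0766
```

View pics/t17.png

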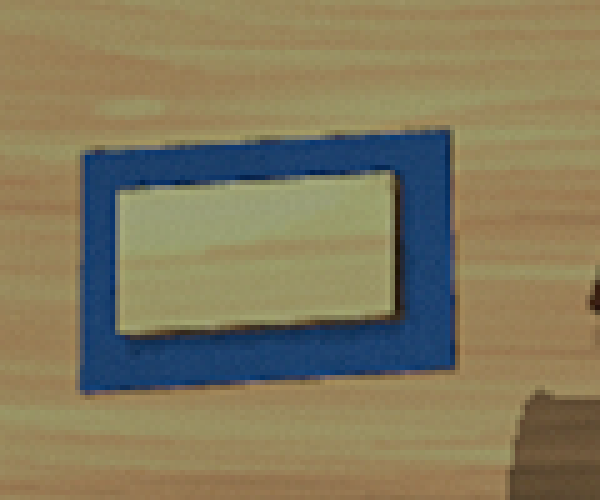

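View pics/s17.png

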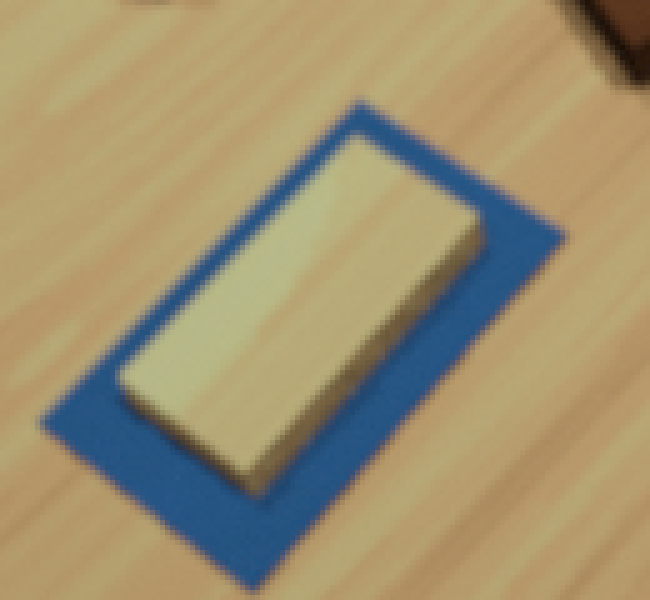

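The pile is neat, flat (top at 23.7 mm, 24 expected), square and within 3 mm of the pad's centre. Handing in.

```bash
python3 -c "
from workcell import *
print(job_done())"
```

```text
the job is handed in; nothing more can be done
None
```

The job is done and handed in at about 28 s of the 70 s allowed.

I lifted the upper spacer onto the blue pad. I then pushed the onyx along the riser's +y with both fingertips, without lifting it. Last, I set the lower spacer on top of the first. Both spacers were released only after light contact of about 5 N, so neither was dropped.

- **Spacer pile:** its top is at 23.7 mm (24 mm expected) and it is square to the pad within 0.1°. The two spacers lined up within about 0.5 mm when I set the second down. The top camera puts the pile about 3 mm off the pad's centre. The wrist camera put the first spacer about 1.7 mm off, so the two cameras disagree by 1–2 mm, much as their calibration allows.
- **Onyx:** it is flat and square on the riser, and about 5 mm short of centre on the stack side. I left it there as "roughly centred".
- **Base slab, bystanders and look-alikes:** I touched none of them. In the last full top view they look to be where they started, though I didn't compare each position by number. The base slab's centre was hidden at the start, so I have no exact before-and-after figure for it.
- **Robot:** the gripper is open and was clear of everything at hand-in.

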